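# Sweep the probe caps into the catch tray

### The job

Clear the scanning platform: use the fingertips to sweep the three loose round probe caps off the end of the platform into the open metal tray standing there. Only push them, never pick a cap up, and leave the test block and the small jar standing where they are on the platform.

Things in the scene. Friction and masses are not known exactly. Their poses are not given: they have to be found in the camera images.
- platform: White fixed platform, 240 mm along its x by 260 mm along its y, flat top 60 mm above the table. Origin: centre of its underside, on the table. A lip 10 mm high and 6 mm thick stands along each of its two edges at x = -120 and +120 mm (inner faces at +-114 mm); the two ends at y = -130 and +130 mm are open and have no lip. Its yaw varies by up to 0.2 rad.
- tray: Fixed open-topped steel tray, 240 mm (x) by 130 mm (y) by 45 mm high, walls 4 mm, floor 4 to 5 mm thick. It stands 2 mm off one open end of the platform (either y end), its axes parallel to the platform's, its rim 15 mm below the platform's top. Origin: centre of its underside, 197 mm from the platform's origin.
- console: Fixed closed grey instrument box of the tray's footprint (240 x 130 mm), 45 mm high with two 8 mm high black knobs and a dark pane on top, 2 mm off the platform's other end. Origin: centre of its underside. Not part of the work; no cap belongs on it.
- phantom: Loose test block that stays: pale yellow resin with rounded edges on a white base, 44 mm (its x) by 80 mm (its y) by 38 mm high, 0.35 kg. Origin: centre of its underside. It stands on the platform's middle line (platform x within 4 mm of 0), its long side along the platform's y within 0.08 rad, 50 to 70 mm from the middle towards one end.
- jar: Loose small closed glass jar with a white lid that stays, 40 mm diameter, 50 mm high, 0.15 kg. Origin: centre of its underside. It stands on the platform's middle line, on the other side of the middle from the test block.
- cap0: Loose round grey plastic probe cap lying flat on the platform, a stepped disc 36 mm in diameter and 16 mm high, about 0.03 kg, slides when pushed. Origin: centre of its underside (as it lies at the start). It starts in the front lane (platform x between -78 and -62 mm); the two caps of this lane are at least 85 mm apart along platform y, within 75 mm of the platform's middle along y.
- cap0_center (a point): Centre of cap0, 8 mm above its underside.
- cap1: Loose round grey plastic probe cap lying flat on the platform, a stepped disc 36 mm in diameter and 16 mm high, about 0.03 kg, slides when pushed. Origin: centre of its underside (as it lies at the start). It starts in the front lane (platform x between -78 and -62 mm); the two caps of this lane are at least 85 mm apart along platform y, within 75 mm of the platform's middle along y.
- cap1_center (a point): Centre of cap1, 8 mm above its underside.
- cap2: Loose round grey plastic probe cap lying flat on the platform, a stepped disc 36 mm in diameter and 16 mm high, about 0.03 kg, slides when pushed. Origin: centre of its underside (as it lies at the start). It starts in the rear lane (platform x between 62 and 78 mm), alone in it, within 75 mm of the platform's middle along y.
- cap2_center (a point): Centre of cap2, 8 mm above its underside.

How it is judged:
By the outcome, as a careful person would: the job done as asked, in the order asked, and still so for the second after the job is handed in, with the robot touching nothing.
It also fails if it takes over 51 s, if anything falls off the work surface, if the arm or the gripper's body presses on something with over 40 N, if the wrist force passes 120 N, or if a joint passes its speed limit or range.

### The arm

A 6-joint arm with a two-finger parallel gripper is mounted at the origin on the work surface. World frame = base frame: x ahead of the robot, y to its left, z up, the work surface at z = 0. Lengths are in m, angles in rad, forces in N, time in s.
With the tool pointing down it reaches from about 0.225 to 0.875 m from the base axis. Payload 3.4 kg.
Tool frame: the origin (TCP) lies at the very end of the fingers, on their centre line; the grasp point (between the pads) lies 19 mm behind it; z points along the fingers, x is the direction in which the jaws open and shut, and the axes are right-handed (so a half turn about z gives the same grasp; the last joint's range is limited). The gripper opens to 85 mm and grips with 20 to 120 N. Pads are 22 mm wide; open, the fingers measure 114 mm over their backs; the gripper's body (76 mm by 85 mm) begins 54 mm behind the grasp point. The pads swing forward as they close: fully open they stand 13 mm farther back than shut.
Start: joints at [1.068, 0.276, 1.505, -0, 1.361, -0.121], TCP at [0.214, 0.534, 0.205] pointing down, gripper open.
Joint ranges: [-2.89, 2.89], [-0.75, 2.08], [0.22, 2.7], [-1.18, 4.32], [0.11, 2.71], [-2.7, 2.7]. Speed limits (rad/s): [2.57, 2.57, 3.14, 3.14, 3.14, 3.14].

### API

Orientations are given as a unit quaternion [w, x, y, z].
In Python, from rig import manip gives the robot as it stands.
- The arm moves only by the tool send_rows, never from a script. Its argument "increments" is a list of rows, each a list of 5 numbers: the opening, from 0 (shut) to 1 (fully open), then the shift along the tool's x, y, z in m, then the turn about the tool's z in rad. A call has 1 to 8 rows; each row shifts and turns the commanded pose from where the row before left it, along the tool's axes as they then stand; what a row does not reach is not made up. A row lasts 1/8 s, in which the tool goes at most 62.5 mm and 10.7 degrees, less where a joint would pass 70% of its speed; a pose out of reach is approached as far as the arm can. A call is refused whole if a number of a shift passes 0.0625 or a number of a turn 0.188, either way. A call with a gripper value outside its range is refused whole. The fingers move at their own pace and stop on an object; "squeeze" is the grip in N (left out, the last holds). Time passes only in rows, so rows that do not move let the fingers close. It gives the time, the measured TCP pose, the force and the opening at its end, in the units of the state.
- manip.get_state(): the state, without advancing time (a new reading comes with each control period).
- manip.get_image(name): name is "scene" or "top" or "wrist"; returns the picture (480x640x3 uint8, red, green, blue); there is no depth.
- manip.calibration(name): a dict with "fx", "fy", "cx", "cy" (pixels), "distortion" ([k1, k2, p1, p2, k3] as OpenCV has them; the pictures are not rectified), "camera_from_world" (4x4, takes a point from world to camera coordinates). Camera axes: x right, y up, looking along -z (the intrinsics and any distortion apply to the point x, -y, -z); pixel columns grow to the right and rows downward; lengths in m; the calibration is good to about 2 mm. A picture is of the moment at which its call begins: read the wrist's pose just before it. calibration takes no time and is no camera call; for the wrist camera it gives the pose at the moment of the call.
- manip.sign_off(): hands the job in, once; it reports no verdict.
The state is a dict: "clock": time; "qpos": joint angles; "qd": joint speeds; "effort": joint torques, N m; "position": TCP position; "ee_rot": TCP orientation; "contact_force": force on the tool from outside, world axes, zero at the start; "moment": the same for the moment, N m; "width": finger opening in m.
Only numpy, scipy, OpenCV 4.12 (cv2) and the standard library are available. Lean on these libraries where they do the work, as an engineer would, in place of code of your own. Each camera call takes 0.05 s, during which the arm holds its last target.

## Working session

There is one attempt and no reset: what is moved stays moved. The work goes in short steps, Python scripts to look and compute and a tool call to move; the robot and the scene stay as the last step left them, time stands still between calls to the robot, and variables do not carry over. Pictures are saved under pics/ and viewed, and the job is handed in when it is done.

Besides the shell and the picture viewer there is one more tool, called after ">>>" by a JSON object that holds its "api" and its "payload". send_rows: Moves the arm, as the interface text tells. Its arguments: {"type":"object","properties":{"increments":{"type":"array","items":{"type":"array","items":{"type":"number"}}},"squeeze":{"type":"number"}},"required":["increments"]}

```bash
mkdir -p pics; ls
python3 - <<'E'
from rig import manip
import cv2
s=manip.get_state();print(s)
for n in("top","scene"):
    im=manip.get_image(n);cv2.imwrite(f"pics/{n}0.png",im[:,:,::-1]);c=manip.calibration(n);print(n,c)
E
```

```text
pics
{'clock': 0.0, 'qpos': array([ 1.06800820e+00,  2.76625661e-01,  1.50614208e+00, -1.96998138e-05,
        1.36066071e+00, -1.20953106e-01]), 'qd': array([-0.00025188,  0.00060933, -0.00161082, -0.00327734, -0.00148568,
       -0.00088747]), 'effort': array([-3.43342814e-03, -4.16788709e+01, -2.45800495e+01, -5.93080986e-04,
        1.10024930e-02,  6.09719422e-06]), 'position': array([0.21397152, 0.53309635, 0.20411868]), 'ee_rot': array([ 4.27159385e-04,  8.28437981e-01,  5.60080057e-01, -8.12505401e-04]), 'contact_force': array([0.67178426, 0.31130065, 0.90851026]), 'moment': array([-0.04985222,  0.00896505, -0.00109477]), 'width': 0.08516590055552682}
top {'fx': 470.0484619360719, 'fy': 470.0484619360719, 'cx': 315.4960274298065, 'cy': 238.1522300732533, 'distortion': array([-0.08043859,  0.        ,  0.        ,  0.        ,  0.        ]), 'camera_from_world': array([[-0.16853923, -0.98569282,  0.00204795,  0.10422629],
       [ 0.9611194 , -0.16387577,  0.22224812, -0.57161703],
       [-0.21873277,  0.03942586,  0.97498799, -0.62942647],
       [ 0.        ,  0.        ,  0.        ,  1.        ]])}
scene {'fx': 525.2961289982419, 'fy': 525.2961289982419, 'cx': 330.9123143113907, 'cy': 239.46042348234087, 'distortion': array([-0.15872042,  0.        ,  0.        ,  0.        ,  0.        ]), 'camera_from_world': array([[ 0.74015043,  0.67234635, -0.01130146, -0.43395882],
       [-0.38253053,  0.43481087,  0.8152361 ,  0.14599644],
       [ 0.55303501, -0.5990742 ,  0.57901846, -1.20140378],
       [ 0.        ,  0.        ,  0.        ,  1.        ]])}
```

View pics/top0.png

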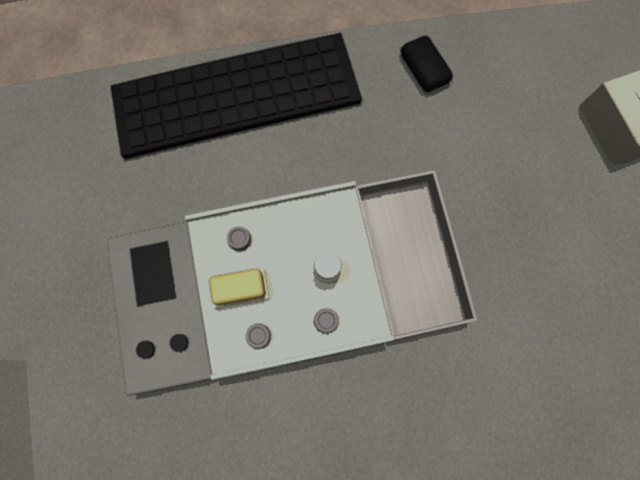

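View pics/scene0.png

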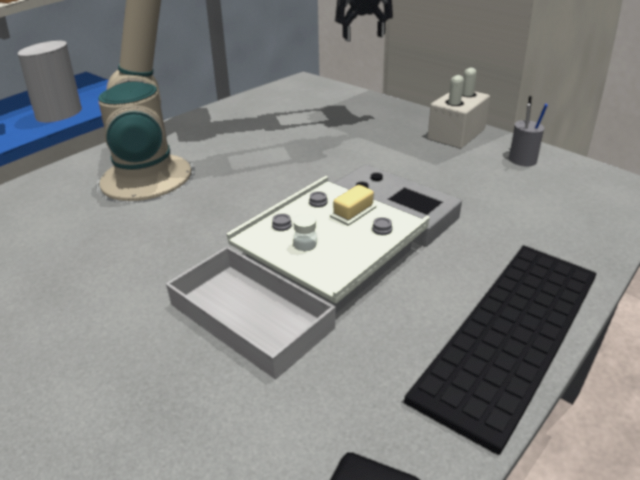

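The top view shows the tray on the right (world −y) and the console on the left. The caps are at about (238,238), (258,335) and (326,320), the block at (237,287) and the jar at (327,267). I'll enlarge this and measure.

```bash
cat > h.py <<'E'
import numpy as np,cv2
def w(c,px,z):
    K=np.array([[c['fx'],0,c['cx']],[0,c['fy'],c['cy']],[0,0,1]])
    p=cv2.undistortPoints(np.array(px,float).reshape(-1,1,2),K,c['distortion']).reshape(-1,2)
    d=np.c_[p[:,0],-p[:,1],-np.ones(len(p))]
    T=c['camera_from_world'];R=T[:3,:3];o=-R.T@T[:3,3];d=d@R
    z=np.broadcast_to(z,len(p))
    return o+d*((z-o[2])/d[:,2])[:,None]
def pix(c,P):
    K=np.array([[c['fx'],0,c['cx']],[0,c['fy'],c['cy']],[0,0,1]])
    T=c['camera_from_world'];q=np.atleast_2d(P)@T[:3,:3].T+T[:3,3]
    q=q*[1,-1,-1]
    return cv2.projectPoints(q.reshape(-1,1,3),np.zeros(3),np.zeros(3),K,c['distortion'])[0].reshape(-1,2)
E
python3 - <<'E'
import cv2
im=cv2.imread("pics/top0.png")
c=im[165:395,170:400]
cv2.imwrite("pics/crop0.png",cv2.resize(c,(598*1,598),interpolation=cv2.INTER_CUBIC))
E
```

```text
(no output)
```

View pics/crop0.png

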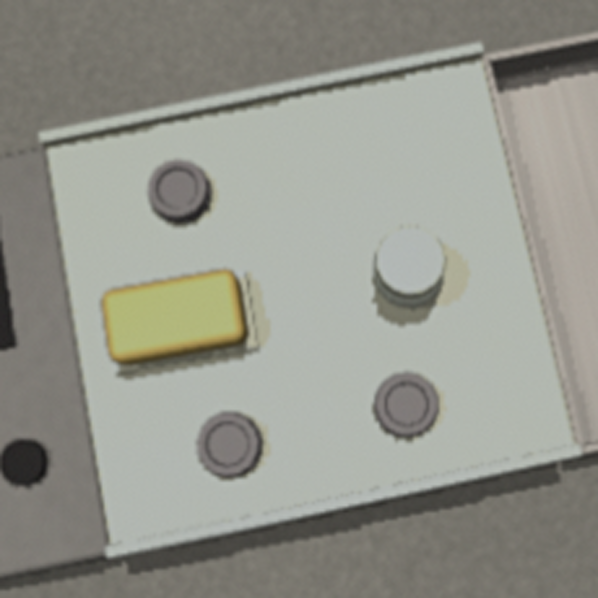

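Run:
```python
from rig import manip
from h import *
import cv2
c=manip.calibration("top")
T=c['camera_from_world'];print("cam",-T[:3,:3].T@T[:3,3])
f=lambda L:[(x/2.6+170-.3,y/2.6+165-.3) for x,y in L]
r=w(c,f([(40,134),(482,43),(107,556),(583,456)]),.07);print(r)
for a,b in((0,1),(2,3),(0,2),(1,3)):
    d=r[b]-r[a];print(np.hypot(*d[:2]),np.arctan2(d[1],d[0]))
d=r[0]-r[1]+r[2]-r[3]; yaw=np.arctan2(-d[0],d[1]);C=r.mean(0)[:2];print(C,yaw)
R=np.array([[np.cos(yaw),-np.sin(yaw)],[np.sin(yaw),np.cos(yaw)]])
for z,L in((.076,[(180,187),(230,442),(407,403)]),(.11,[(410,261)]),(.098,[(174,316)])):
    p=w(c,f(L),z)[:,:2];print(p,(p-C)@R)
# overlay
im=cv2.imread("pics/top0.png")
for z,L in((.06,[(-.114,-.13),(.114,-.13),(.114,.13),(-.114,.13)]),(.07,[(-.12,-.13),(.12,-.13),(.12,.13),(-.12,.13)]),(.045,[(-.12,-.262),(.12,-.262),(.12,-.132),(-.12,-.132)])):
    P=np.c_[np.array(L)@R.T+C,[z]*4];q=pix(c,P);print(q.round(1).tolist())
    q4=((q-[110,130])*2+1);cv2.imwrite
    if z==.06: big=cv2.resize(im[130:400,110:490],None,fx=2,fy=2,interpolation=cv2.INTER_CUBIC)
    cv2.polylines(big,[q4.round().astype(int)],True,(0,0,255) if z!=.07 else (255,0,0),1)
cv2.imwrite("pics/ov0.png",big)
```

```text
cam [0.42928224 0.0338766  0.74051061]
[[ 0.64527171  0.19236852  0.07      ]
 [ 0.65642041 -0.06690348  0.07      ]
 [ 0.40761112  0.18311562  0.07      ]
 [ 0.41665686 -0.07698046  0.07      ]]
0.25951158914201056 -1.5278227566002407
0.26025333570753184 -1.5360319025528957
0.23784063839983727 -3.102679054627701
0.23997522458735873 -3.099588542493765
[0.53149003 0.05790005] 0.038863139627982546
[[0.59931594 0.11633886]
 [0.45599909 0.10883395]
 [0.46056411 0.01190905]] [[ 0.07004525  0.05575942]
 [-0.07345498  0.05382852]
 [-0.07265927 -0.04320056]]
[[ 0.53102661 -0.0012264 ]] [[-0.00276033 -0.0590638 ]]
[[0.52485387 0.12612428]] [[-0.00398041  0.06843056]]
[[391.6, 336.0], [355.7, 187.0], [187.3, 221.1], [211.7, 374.5]]
[[393.7, 340.1], [355.4, 181.2], [184.9, 215.6], [210.9, 379.3]]
[[477.1, 320.8], [435.1, 170.6], [355.3, 186.4], [392.2, 340.0]]
```

View pics/ov0.png

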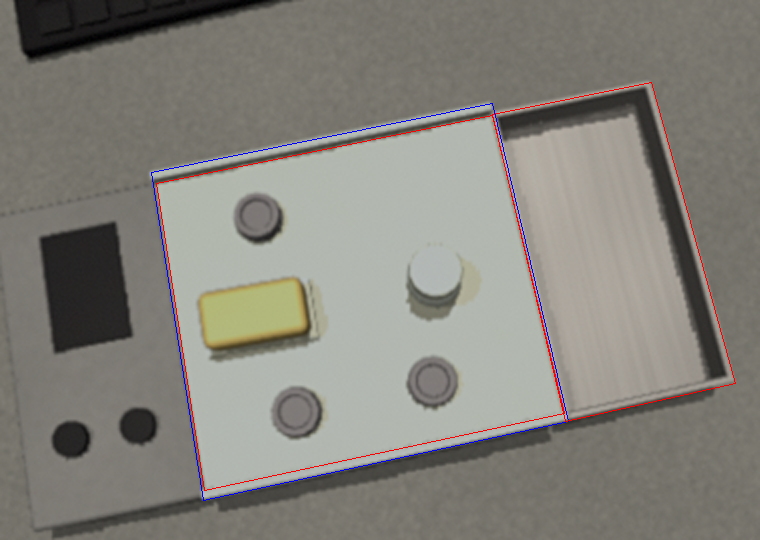

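The model outlines match the picture. Platform centre is (0.5315, 0.058), yaw 0.039, with the tray at its −y end. In platform coordinates the caps are at (70,56), (−73,54) and (−73,−43) mm. I'll turn the tool so its x lies along platform x and set the fingers about 24 mm apart, so they cradle each cap.

>>> {"api": "send_rows", "payload": {"increments": [[0.28,0,0,0,0.165],[0.28,0,0,0,0.165],[0.28,0,0,0,0.165],[0.28,0,0,0,0.165],[0.28,0,0,0,0.165],[0.28,0,0,0,0.165],[0.28,0,0,0,0.163],[0.28,0,0,0,0]]}}

```text
clock: 1.1
position: [0.2141, 0.5333, 0.2046]
ee_rot: [0.0, 1.0, 0.019, -0.0]
contact_force: [-0.5, -0.3, 0.1]
width: 0.0238
```

```bash
cat >> h.py <<'E'
C=np.array([.5315,.0579]);yaw=.0389
R2=np.array([[np.cos(yaw),-np.sin(yaw)],[np.sin(yaw),np.cos(yaw)]])
def st():
    from rig import manip
    from scipy.spatial.transform import Rotation as Ro
    s=manip.get_state();q=s['ee_rot'];M=Ro.from_quat([q[1],q[2],q[3],q[0]]).as_matrix()
    p=s['position'];print("t",s['clock'],"plat xy mm",((p[:2]-C)@R2*1000).round(1),"z",(p[2]*1000).round(1),"yawerr",np.arctan2(M[1,0],M[0,0])-yaw,"tilt",M[:2,2].round(4),"F",s['contact_force'].round(1),"w",s['width'],'q',s['qpos'].round(2))
E
python3 -c "
from h import *;st()"
```

```text
t 1.1 plat xy mm [-298.7  487.4] z 204.6 yawerr -0.0009786967938811772 tilt [-0.0004 -0.0008] F [-0.5 -0.3  0.1] w 0.02378050923727131 q [ 1.07  0.28  1.51 -0.    1.36  1.03]
```

>>> {"api": "send_rows", "payload": {"increments": [[0.28,0.0226,0.0492,0,0],[0.28,0.0226,0.0492,0,0],[0.28,0.0226,0.0492,0,0],[0.28,0.0226,0.0492,0,0],[0.28,0.0226,0.0492,0,0],[0.28,0.0226,0.0492,0,0],[0.28,0.0226,0.0492,0,0],[0.28,0.0226,0.0492,0,0]]}}

```text
clock: 2.1
position: [0.4096, 0.1452, 0.2051]
ee_rot: [-0.0, 1.0, 0.02, 0.0]
contact_force: [1.3, 0.4, -1.0]
width: 0.0241
```

```bash
python3 -c "
from h import *;st()"
```

```text
t 2.1 plat xy mm [-118.4   92. ] z 205.1 yawerr 0.00024392824925092288 tilt [0.0006 0.0003] F [ 1.3  0.4 -1. ] w 0.024145047309474567 q [0.18 0.06 1.78 0.   1.3  0.14]
```

>>> {"api": "send_rows", "payload": {"increments": [[0.28,0.0227,0.0485,0,0],[0.28,0.0227,0.0485,0,0],[0.28,0,0,0.04,0],[0.28,0,0,0.04,0],[0.28,0,0,0.03,0],[0.28,0,0,0.015,0],[0.28,0,0,0.008,0],[0.28,0,0,0,0]]}}

```text
clock: 3.1
position: [0.4578, 0.0515, 0.0718]
ee_rot: [-0.0, 1.0, 0.019, -0.0]
contact_force: [0.3, 0.1, 0.3]
width: 0.0239
```

Run:
```python
from h import *;st()
from rig import manip
for n in("scene","wrist"):
    im=manip.get_image(n)[:,:,::-1]
    if n=="scene": im=cv2.resize(im[130:350,160:460],None,fx=2.6,fy=2.6,interpolation=cv2.INTER_CUBIC)
    cv2.imwrite(f"pics/{n}1.png",im)
```

```text
t 3.1 plat xy mm [-73.9  -3.5] z 71.8 yawerr -0.0017252739487938346 tilt [-0.0007  0.0001] F [0.3 0.1 0.3] w 0.023922727178895663 q [-0.04  0.23  1.94  0.    0.97 -0.08]
```

View pics/scene1.png

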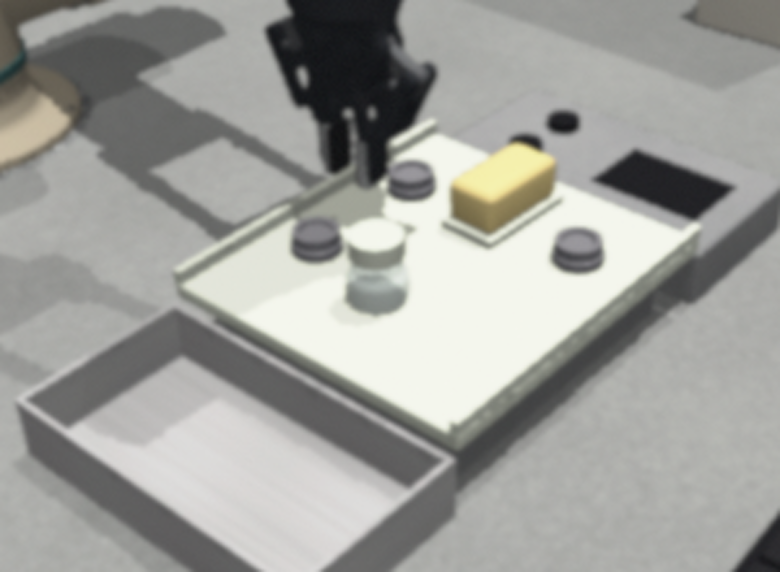

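View pics/wrist1.png

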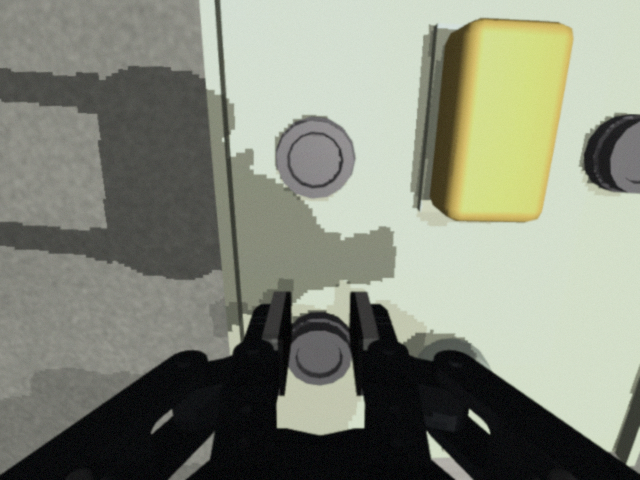

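The scene crop shows the fingertips at about (338,170) and (370,183), behind the near front cap at (317,240). The wrist view shows that cap centred between the fingers at (320,350). Next I'll check the true tip height.

Run:
```python
from h import *
from rig import manip
c=manip.calibration("scene")
for z in(.072,.078,.084,.06):
    for dx in(-.0195,.0195):
        P=np.append(C+R2@np.array([-.0739+dx,-.0035-.011]),z);print(z,dx,((pix(c,P)-[160,130])*2.6).round(0))
```

```text
0.072 -0.0195 [[324. 206.]]
0.072 0.0195 [[365. 225.]]
0.078 -0.0195 [[323. 199.]]
0.078 0.0195 [[365. 218.]]
0.084 -0.0195 [[323. 191.]]
0.084 0.0195 [[364. 210.]]
0.06 -0.0195 [[325. 221.]]
0.06 0.0195 [[366. 240.]]
```

Run:
```python
from h import *
from rig import manip
im=manip.get_image("scene")[:,:,::-1]
im=im[150:250,240:350].copy()
g=np.clip((im/255.)**.5*255,0,255).astype('uint8')
cv2.imwrite("pics/sc2.png",cv2.resize(g,None,fx=6,fy=6,interpolation=cv2.INTER_CUBIC))
c=manip.calibration("scene")
for dy in(-.011,.011):
  for z in(.072,.08):
    for dx in(-.026,-.012,.012,.026):
        P=np.append(C+R2@np.array([-.0739+dx,-.0035+dy]),z);print(dy,z,dx,((pix(c,P)-[240,150])*6).round(0))
```

```text
-0.011 0.072 -0.026 [[251. 348.]]
-0.011 0.072 -0.012 [[285. 364.]]
-0.011 0.072 0.012 [[344. 391.]]
-0.011 0.072 0.026 [[379. 408.]]
-0.011 0.08 -0.026 [[250. 326.]]
-0.011 0.08 -0.012 [[283. 341.]]
-0.011 0.08 0.012 [[343. 368.]]
-0.011 0.08 0.026 [[378. 385.]]
0.011 0.072 -0.026 [[302. 319.]]
0.011 0.072 -0.012 [[336. 334.]]
0.011 0.072 0.012 [[394. 360.]]
0.011 0.072 0.026 [[429. 376.]]
0.011 0.08 -0.026 [[301. 296.]]
0.011 0.08 -0.012 [[334. 311.]]
0.011 0.08 0.012 [[393. 338.]]
0.011 0.08 0.026 [[428. 353.]]
```

View pics/sc2.png

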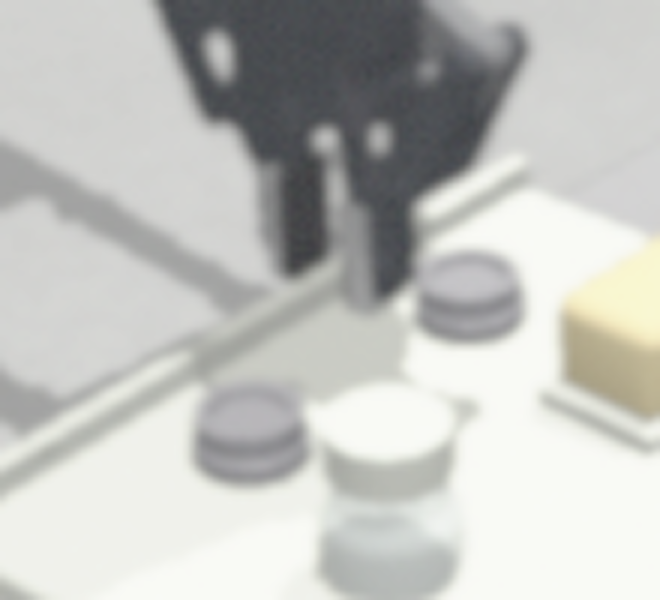

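Run:
```python
from h import *
from rig import manip
c=manip.calibration("scene")
f=lambda P,k=6:((pix(c,P)-[240,150])*k).round(0).tolist()
for n,p,z in(("cap near",(-.0727,-.0432),.076),("cap far",(-.0735,.0538),.076),("jar lid",(-.003,-.059),.11),("lip end",(-.114,.13),.07)):
    print(n,f(np.append(C+R2@np.array(p),z)))
st()
s=manip.get_state();cw=manip.calibration("wrist");T=cw['camera_from_world'];print(-T[:3,:3].T@T[:3,3],s['position'])
for z in(.072,.09,.11):
  for dx in(-.023,-.012,.012,.023): print(z,dx,pix(cw,np.append(C+R2@np.array([-.0739+dx,-.0035]),z)).round())
print(pix(cw,np.append(C+R2@np.array([-.0727,-.0432]),.076)).round())
```

```text
cap near [[248.0, 409.0]]
cap far [[467.0, 275.0]]
jar lid [[384.0, 417.0]]
lip end [[527.0, 160.0]]
t 3.25 plat xy mm [-73.   -3.6] z 72.8 yawerr -0.0022596574146233894 tilt [ 0.0018 -0.    ] F [-0.1 -0.6 -0.1] w 0.02384641494314093 q [-0.04  0.23  1.94  0.    0.97 -0.08]
[0.4570244  0.12946805 0.24114552] [0.45869046 0.05150802 0.07275082]
0.072 -0.023 [[267. 282.]]
0.072 -0.012 [[290. 282.]]
0.072 0.012 [[340. 282.]]
0.072 0.023 [[363. 282.]]
0.09 -0.023 [[262. 300.]]
0.09 -0.012 [[287. 300.]]
0.09 0.012 [[342. 299.]]
0.09 0.023 [[367. 299.]]
0.11 -0.023 [[254. 324.]]
0.11 -0.012 [[283. 324.]]
0.11 0.012 [[345. 323.]]
0.11 0.023 [[374. 323.]]
[[318. 358.]]
```

The scene calibration agrees with the known points. At this opening the tips look higher than the nominal TCP, so I'll go down in small guarded steps and watch the force.

>>> {"api": "send_rows", "payload": {"increments": [[0.28,0,0,0.004,0],[0.28,0,0,0.003,0],[0.28,0,0,0.0,0]]}}

```text
clock: 3.62
position: [0.4577, 0.0515, 0.0648]
ee_rot: [-0.0, 1.0, 0.018, -0.0]
contact_force: [-0.9, -0.9, -0.1]
width: 0.024
```

Run:
```python
from h import *
from rig import manip
st()
im=manip.get_image("scene")[:,:,::-1]
im=im[150:250,240:350].copy()
g=np.clip((im/255.)**.5*255,0,255).astype('uint8')
cv2.imwrite("pics/sc3.png",cv2.resize(g,None,fx=6,fy=6,interpolation=cv2.INTER_CUBIC))
cv2.imwrite("pics/wr3.png",manip.get_image("wrist")[200:440,160:480,::-1].repeat(2,0).repeat(2,1))
```

```text
t 3.625 plat xy mm [-74.   -3.5] z 64.8 yawerr -0.0028068857976917064 tilt [-0.0005  0.0001] F [-0.9 -0.9 -0.1] w 0.02396427925464442 q [-0.04  0.24  1.95  0.    0.95 -0.08]
```

View pics/sc3.png

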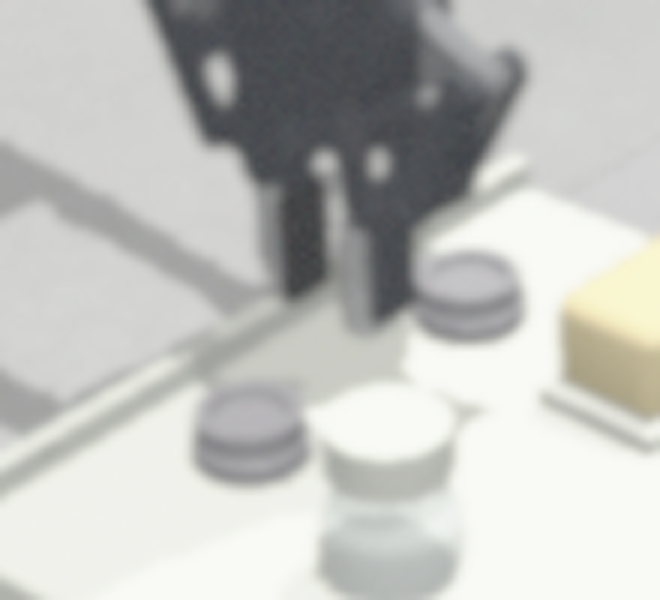

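View pics/wr3.png

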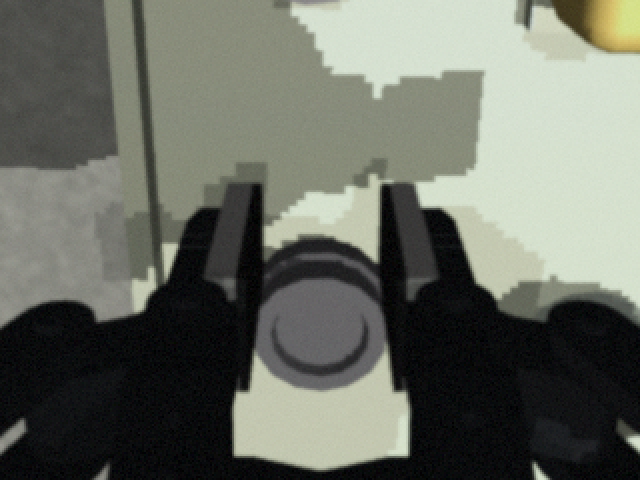

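Run:
```python
from h import *
from rig import manip
cs=manip.calibration("scene");cw=manip.calibration("wrist")
def ray(c,p):
    a=w(c,[p],0)[0];T=c['camera_from_world'];o=-T[:3,:3].T@T[:3,3];d=a-o;return o,d/np.linalg.norm(d)
def tri(ps,pw):
    (o1,d1),(o2,d2)=ray(cs,ps),ray(cw,pw)
    t=np.linalg.lstsq(np.c_[d1,-d2],o2-o1,rcond=None)[0]
    a,b=o1+t[0]*d1,o2+t[1]*d2;m=(a+b)/2
    print(((m[:2]-C)@R2*1000).round(1),m[2].round(4),"gap",np.linalg.norm(a-b))
tri((240+325/6,150+287/6),(291,292.5))   # left inner +y
tri((240+410/6,150+303/6),(366,292.5))   # right outer +y
st()
```

```text
[-84.5   3.6] 0.0905 gap 0.0011925146961891502
[-53.9   6.5] 0.0955 gap 0.000490925782082936
t 3.725 plat xy mm [-73.7  -3.6] z 65.0 yawerr -0.002838379982788221 tilt [-0.      0.0001] F [ 0.2  0.4 -0.3] w 0.023740638496235117 q [-0.04  0.24  1.95  0.    0.95 -0.08]
```

Triangulating from the scene and wrist views puts the tips about 27 mm above the reported TCP. I'll keep going down in guarded steps.

>>> {"api": "send_rows", "payload": {"increments": [[0.28,0,0,0.002,0],[0.28,0,0,0.002,0],[0.28,0,0,0.0,0]]}}

```text
clock: 4.1
position: [0.4578, 0.0515, 0.0608]
ee_rot: [-0.0, 1.0, 0.018, -0.0]
contact_force: [-0.4, 1.1, -0.2]
width: 0.0243
```

```bash
python3 -c "
from h import *;st()"
```

```text
t 4.1 plat xy mm [-73.9  -3.5] z 60.8 yawerr -0.0029089065341997636 tilt [-0.0004  0.0001] F [-0.4  1.1 -0.2] w 0.024333861013889714 q [-0.04  0.24  1.96  0.    0.94 -0.08]
```

>>> {"api": "send_rows", "payload": {"increments": [[0.28,0,0,0.002,0],[0.28,0,0,0.002,0],[0.28,0,0,0.0,0]]}}

```text
clock: 4.47
position: [0.4578, 0.0515, 0.0568]
ee_rot: [-0.0, 1.0, 0.018, -0.0]
contact_force: [0.1, 0.1, -0.3]
width: 0.0237
```

>>> {"api": "send_rows", "payload": {"increments": [[0.28,0,0,0.002,0],[0.28,0,0,0.002,0],[0.28,0,0,0.0,0]]}}

```text
clock: 4.85
position: [0.4578, 0.0515, 0.0528]
ee_rot: [-0.0, 1.0, 0.018, -0.0]
contact_force: [-0.5, 0.2, -0.7]
width: 0.0239
```

>>> {"api": "send_rows", "payload": {"increments": [[0.28,0,0,0.002,0],[0.28,0,0,0.002,0],[0.28,0,0,0.0,0]]}}

```text
clock: 5.22
position: [0.4578, 0.0515, 0.0488]
ee_rot: [-0.0, 1.0, 0.018, -0.0]
contact_force: [0.1, -0.2, 0.0]
width: 0.0239
```

>>> {"api": "send_rows", "payload": {"increments": [[0.28,0,0,0.002,0],[0.28,0,0,0.002,0],[0.28,0,0,0.0,0]]}}

```text
clock: 5.6
position: [0.4578, 0.0515, 0.0448]
ee_rot: [-0.0, 1.0, 0.018, -0.0]
contact_force: [-0.3, 0.8, -0.9]
width: 0.0238
```

Run:
```python
from h import *
from rig import manip
st()
im=manip.get_image("scene")[:,:,::-1]
im=im[150:250,240:350].copy()
g=np.clip((im/255.)**.5*255,0,255).astype('uint8')
cv2.imwrite("pics/sc4.png",cv2.resize(g,None,fx=6,fy=6,interpolation=cv2.INTER_CUBIC))
```

```text
t 5.6 plat xy mm [-73.9  -3.5] z 44.8 yawerr -0.0029559610814858667 tilt [-0.0004  0.0001] F [-0.3  0.8 -0.9] w 0.023818013451535048 q [-0.04  0.26  1.98  0.    0.9  -0.08]
```

View pics/sc4.png

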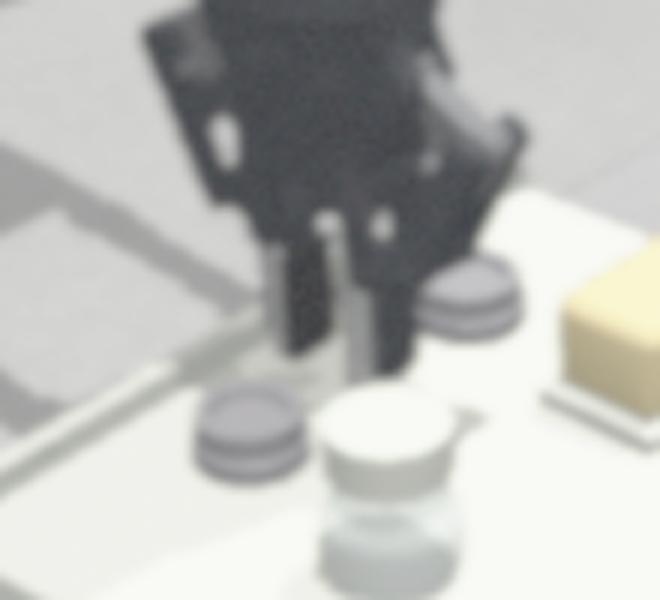

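Run:
```python
from h import *
from rig import manip
c=manip.calibration("scene")
T=c['camera_from_world'];o=-T[:3,:3].T@T[:3,3]
for n,p in(("knuckle",(525,130)),("knuckle low",(480,240)),("tipR",(373,380)),("tipR+y",(410,362)),("tipL+y",(325,340)),("bodyleft",(145,35))):
  for yy in(-.0145,-.0035,.0075):
    d=w(c,[(240+p[0]/6,150+p[1]/6)],0)[0]-o
    n2=np.append(R2[:,1],0); P0=np.append(C+R2@np.array([0,yy]),0)
    q=o+d*(n2@(P0-o))/(n2@d);print(n,yy,((q[:2]-C)@R2*1000).round(1)[0],q[2].round(4))
```

```text
knuckle -0.0145 10.0 0.1824
knuckle -0.0035 0.5 0.1747
knuckle 0.0075 -9.0 0.167
knuckle low -0.0145 -6.8 0.1432
knuckle low -0.0035 -16.6 0.1346
knuckle low 0.0075 -26.4 0.1261
tipR -0.0145 -49.8 0.0808
tipR -0.0035 -60.4 0.0711
tipR 0.0075 -71.1 0.0614
tipR+y -0.0145 -34.7 0.093
tipR+y -0.0035 -45.1 0.0835
tipR+y 0.0075 -55.5 0.074
tipL+y -0.0145 -68.5 0.0872
tipL+y -0.0035 -79.5 0.0776
tipL+y 0.0075 -90.6 0.068
bodyleft -0.0145 -135.1 0.1656
bodyleft -0.0035 -147.4 0.1575
bodyleft 0.0075 -159.8 0.1494
```

>>> {"api": "send_rows", "payload": {"increments": [[0.28,0,0,0.0015,0],[0.28,0,0,0.0015,0],[0.28,0,0,0,0]]}}

```text
clock: 6.02
position: [0.4579, 0.0515, 0.0419]
ee_rot: [-0.0, 1.0, 0.018, -0.0]
contact_force: [0.3, 0.7, 0.3]
width: 0.0238
```

>>> {"api": "send_rows", "payload": {"increments": [[0.28,0,0,0.0015,0],[0.28,0,0,0.0015,0],[0.28,0,0,0,0]]}}

```text
clock: 6.4
position: [0.4578, 0.0515, 0.0389]
ee_rot: [-0.0, 1.0, 0.018, -0.0]
contact_force: [0.4, 0.4, -0.0]
width: 0.0236
```

Run:
```python
from h import *
from rig import manip
st()
im=manip.get_image("scene")[:,:,::-1]
im=im[150:250,240:350].copy()
g=np.clip((im/255.)**.5*255,0,255).astype('uint8')
cv2.imwrite("pics/sc5.png",cv2.resize(g,None,fx=6,fy=6,interpolation=cv2.INTER_CUBIC))
cv2.imwrite("pics/wr5.png",manip.get_image("wrist")[:,:,::-1])
```

```text
t 6.4 plat xy mm [-73.9  -3.5] z 38.9 yawerr -0.002895938270613782 tilt [-0.0003  0.0001] F [ 0.4  0.4 -0. ] w 0.023643852161765833 q [-0.04  0.27  1.99  0.    0.88 -0.08]
```

View pics/sc5.png

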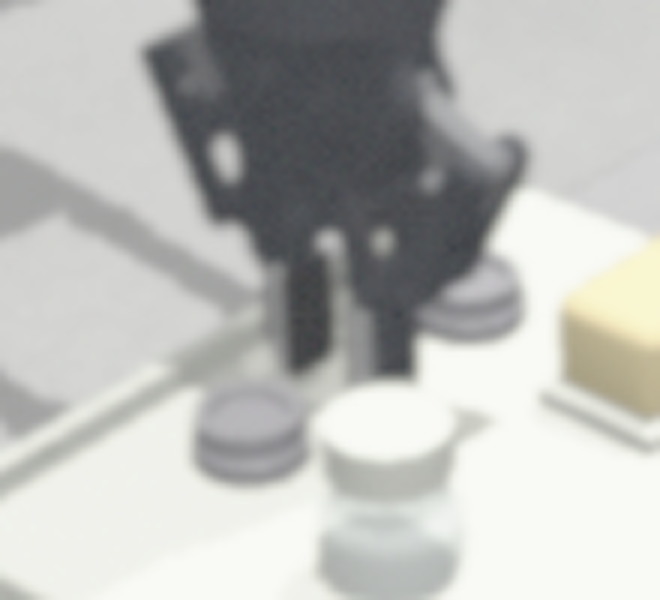

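View pics/wr5.png

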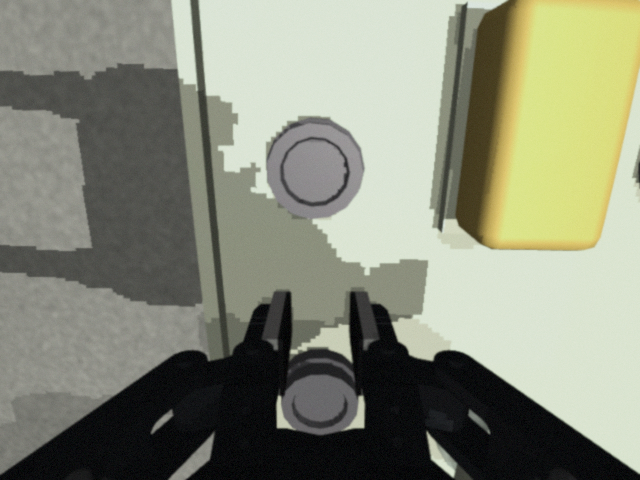

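>>> {"api": "send_rows", "payload": {"increments": [[0.28,0,0,0.0015,0],[0.28,0,0,0.0015,0],[0.28,0,0,0,0]]}}

```text
clock: 6.88
position: [0.4578, 0.0515, 0.0358]
ee_rot: [-0.0, 1.0, 0.018, -0.0]
contact_force: [-0.5, 0.1, 0.2]
width: 0.0236
```

>>> {"api": "send_rows", "payload": {"increments": [[0.28,0,0,0.001,0],[0.28,0,0,0.001,0],[0.28,0,0,0,0]]}}

```text
clock: 7.25
position: [0.4579, 0.0515, 0.0339]
ee_rot: [-0.0, 1.0, 0.018, -0.0]
contact_force: [-0.3, 0.6, -0.2]
width: 0.0236
```

No contact yet, and the tips should now be about 2–4 mm above the platform, well below the cap tops. I'll start pushing the near front cap gently.

>>> {"api": "send_rows", "payload": {"increments": [[0.28,0,0.006,0,0.001],[0.28,0,0.006,0,0.001],[0.28,0,0.006,0,0.001],[0.28,0,0.006,0,0],[0.28,0,0.006,0,0],[0.28,0,0,0,0]]}}

```text
clock: 8.0
position: [0.4591, 0.021, 0.034]
ee_rot: [-0.0, 1.0, 0.016, 0.0]
contact_force: [0.4, 0.5, 0.6]
width: 0.0242
```

```bash
cat >> h.py <<'E'
def look(t,sc=True):
    from rig import manip
    st()
    im=manip.get_image("scene")[:,:,::-1]
    cv2.imwrite(f"pics/s{t}.png",cv2.resize(im[130:350,160:460],None,fx=2.6,fy=2.6,interpolation=cv2.INTER_CUBIC))
    cv2.imwrite(f"pics/w{t}.png",manip.get_image("wrist")[:,:,::-1])
E
python3 -c "
from h import *;look(6)"
```

```text
t 8.0 plat xy mm [-73.8 -34. ] z 34.0 yawerr -0.006658115298463448 tilt [0.0001 0.    ] F [0.4 0.5 0.6] w 0.024217290972122944 q [-0.11  0.28  2.    0.    0.87 -0.14]
```

View pics/s6.png

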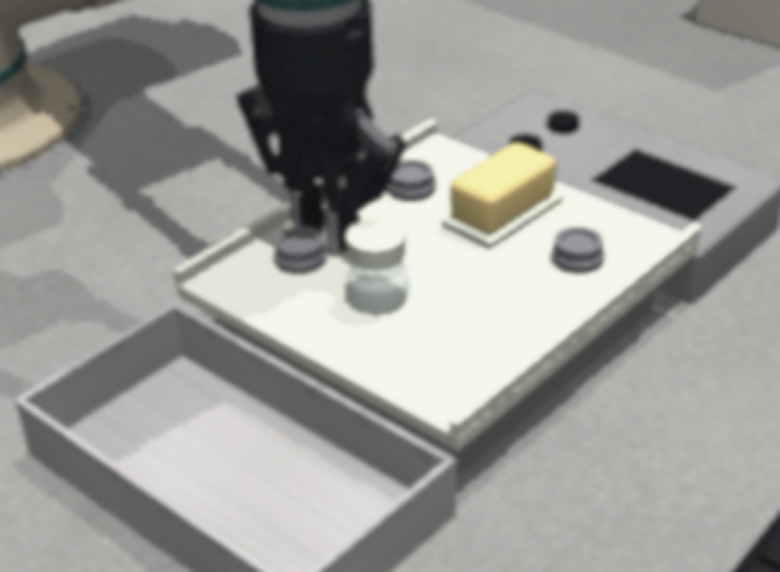

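View pics/w6.png

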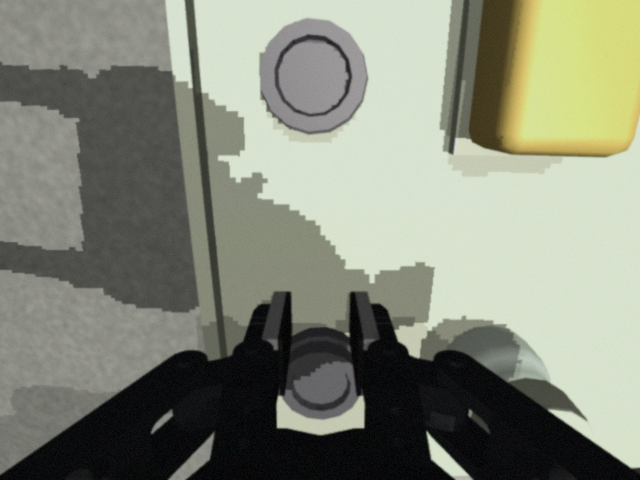

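The cap moved from (317,240) to (300,250) in the scene crop and sits cradled between the fingers. I'll continue, easing about 8 mm towards the lip for more room past the jar.

>>> {"api": "send_rows", "payload": {"increments": [[0.28,-0.002,0.008,0,-0.003],[0.28,-0.002,0.008,0,-0.003],[0.28,-0.002,0.008,0,0],[0.28,-0.002,0.008,0,0],[0.28,0,0.008,0,0],[0.28,0,0,0,0]]}}

```text
clock: 8.85
position: [0.4527, -0.0194, 0.034]
ee_rot: [0.0, 1.0, 0.019, 0.0]
contact_force: [0.6, -1.3, 0.9]
width: 0.0242
```

```bash
python3 -c "
from h import *;look(7)"
```

```text
t 8.85 plat xy mm [-81.8 -74.2] z 34.0 yawerr -0.0009514209404620222 tilt [ 0.0003 -0.0001] F [ 0.6 -1.3  0.9] w 0.024183658846500172 q [-0.2   0.27  2.01 -0.    0.86 -0.23]
```

View pics/s7.png

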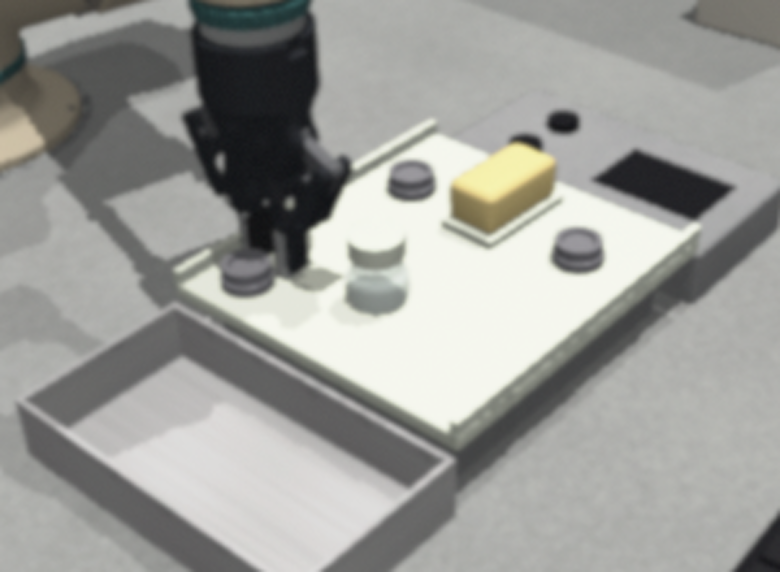

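View pics/w7.png

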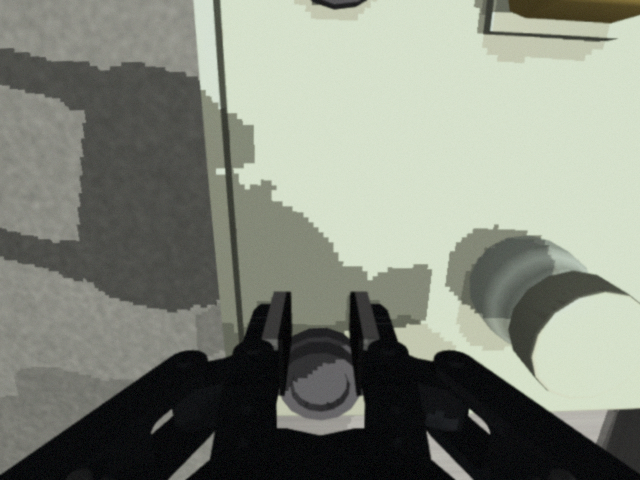

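The cap stays cradled and the jar is undisturbed. I'll push it over the end.

>>> {"api": "send_rows", "payload": {"increments": [[0.28,0,0.01,0,0],[0.28,0,0.01,0,0],[0.28,0,0.012,0,0],[0.28,0,0.015,0,0],[0.28,0,0.015,0,0],[0.28,0,0.015,0,0],[0.28,0,0,0,0],[0.28,0,0,0,0]]}}

```text
clock: 9.95
position: [0.4552, -0.0956, 0.0339]
ee_rot: [-0.0, 1.0, 0.019, -0.0]
contact_force: [0.4, -0.6, -0.7]
width: 0.0238
```

```bash
python3 -c "
from h import *;look(8)"
```

```text
t 9.95 plat xy mm [ -82.2 -150.4] z 33.9 yawerr -0.0005106727628058846 tilt [-0.0004  0.0005] F [ 0.4 -0.6 -0.7] w 0.023849840297796136 q [-0.36  0.28  1.98  0.    0.87 -0.4 ]
```

View pics/s8.png

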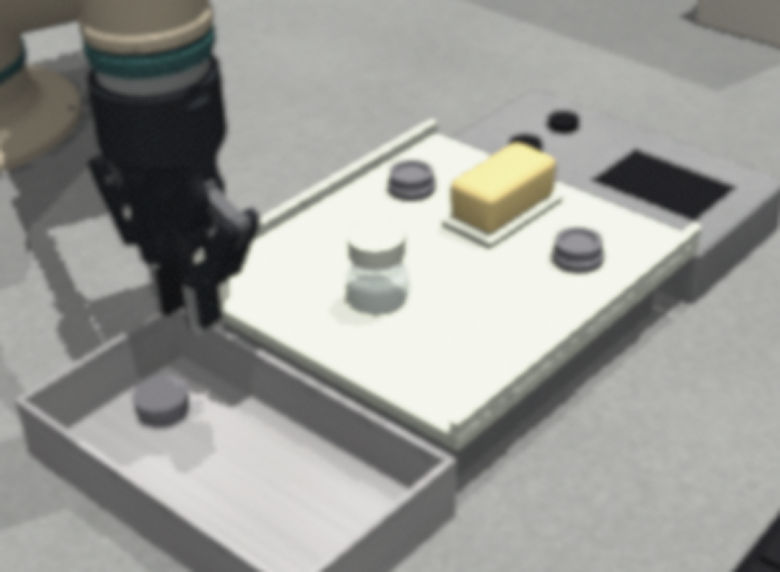

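The cap is in the tray at (162,400). I'll lift, go back behind the second front cap at y = +54 and lower.

>>> {"api": "send_rows", "payload": {"increments": [[0.28,0,0,-0.05,0],[0.28,0,0,-0.05,0],[0.28,0.0014,-0.0485,0,0],[0.28,0.0014,-0.0485,0,0],[0.28,0.0014,-0.0485,0,0],[0.28,0.0014,-0.0485,0,0],[0.28,0.0014,-0.0485,0,0],[0.28,0,0,0,0]]}}

```text
clock: 11.05
position: [0.4523, 0.1502, 0.134]
ee_rot: [-0.001, 1.0, 0.022, 0.0]
contact_force: [0.3, -0.2, 0.4]
width: 0.0242
```

```bash
python3 -c "
from h import *;st()"
```

```text
t 11.05 plat xy mm [-75.5  95.3] z 134.0 yawerr 0.005840289956236117 tilt [-0.      0.0011] F [ 0.3 -0.2  0.4] w 0.024195870847385545 q [0.17 0.18 1.82 0.   1.14 0.13]
```

>>> {"api": "send_rows", "payload": {"increments": [[0.28,0.0015,0.003,0.03,0.003],[0.28,0,0,0.03,0.003],[0.28,0,0,0.02,0],[0.28,0,0,0.01,0],[0.28,0,0,0.006,0],[0.28,0,0,0.004,0],[0.28,0,0,0,0]]}}

```text
clock: 11.92
position: [0.4549, 0.1439, 0.0343]
ee_rot: [-0.0, 1.0, 0.016, 0.0]
contact_force: [-0.5, 0.2, -0.4]
width: 0.0242
```

```bash
python3 -c "
from h import *;look(9)"
```

```text
t 11.925 plat xy mm [-73.2  88.9] z 34.3 yawerr -0.005919225087545568 tilt [0.0006 0.0001] F [-0.5  0.2 -0.4] w 0.02415087266710039 q [0.16 0.3  1.96 0.   0.88 0.13]
```

View pics/s9.png

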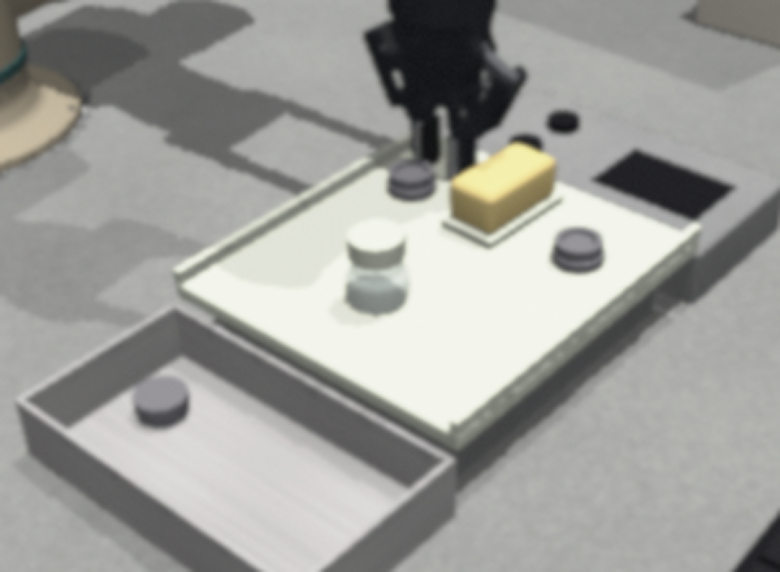

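View pics/w9.png

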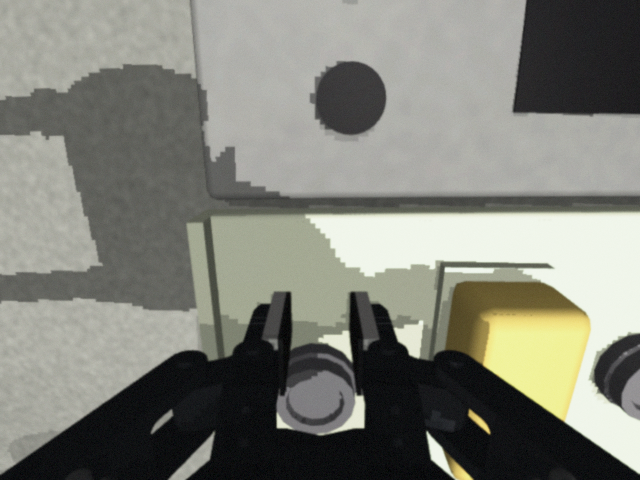

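>>> {"api": "send_rows", "payload": {"increments": [[0.28,0,0.005,0,-0.003],[0.28,0,0.006,0,-0.003],[0.28,-0.001,0.006,0,0],[0.28,-0.002,0.008,0,0],[0.28,-0.002,0.008,0,0],[0.28,-0.002,0.008,0,0],[0.28,-0.001,0.008,0,0],[0.28,0,0,0,0]]}}

```text
clock: 13.02
position: [0.4484, 0.094, 0.034]
ee_rot: [0.0, 1.0, 0.019, -0.0]
contact_force: [0.8, 0.1, -0.4]
width: 0.0235
```

```bash
python3 -c "
from h import *;look(10)"
```

```text
t 13.025 plat xy mm [-81.6  39.3] z 34.0 yawerr -0.0008805590565854685 tilt [-0.0001 -0.0001] F [ 0.8  0.1 -0.4] w 0.02351735165422437 q [ 0.05  0.27  2.   -0.    0.87  0.02]
```

View pics/s10.png

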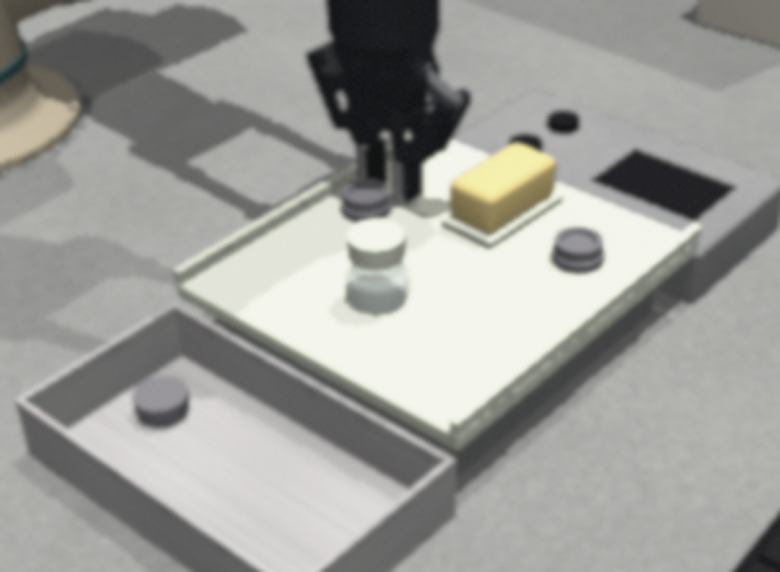

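View pics/w10.png

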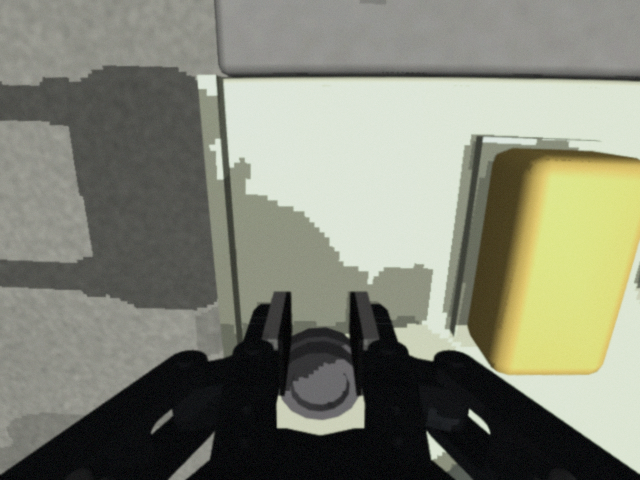

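The cap is cradled and both standing objects are clear. I'll push on.

>>> {"api": "send_rows", "payload": {"increments": [[0.28,0,0.01,0,0],[0.28,0,0.012,0,0],[0.28,0,0.012,0,0],[0.28,0,0.012,0,0],[0.28,0,0.012,0,0],[0.28,0,0.012,0,0],[0.28,0,0.012,0,0],[0.28,0,0.012,0,0]]}}

```text
clock: 14.12
position: [0.4523, -0.0001, 0.034]
ee_rot: [-0.0, 1.0, 0.019, 0.0]
contact_force: [1.1, 0.3, -0.1]
width: 0.024
```

>>> {"api": "send_rows", "payload": {"increments": [[0.28,0,0.012,0,0],[0.28,0,0.012,0,0],[0.28,0,0.014,0,0],[0.28,0,0.015,0,0],[0.28,0,0.015,0,0],[0.28,0,0.015,0,0],[0.28,0,0.012,0,0],[0.28,0,0,0,0]]}}

```text
clock: 15.12
position: [0.4561, -0.0951, 0.034]
ee_rot: [-0.0, 1.0, 0.019, 0.0]
contact_force: [0.7, 0.7, 0.8]
width: 0.0241
```

```bash
python3 -c "
from h import *;look(11)"
```

```text
t 15.125 plat xy mm [ -81.3 -149.9] z 34.0 yawerr -0.0013645829528050463 tilt [0.0003 0.    ] F [0.7 0.7 0.8] w 0.02406908622823486 q [-0.36  0.28  1.98  0.    0.87 -0.39]
```

View pics/s11.png

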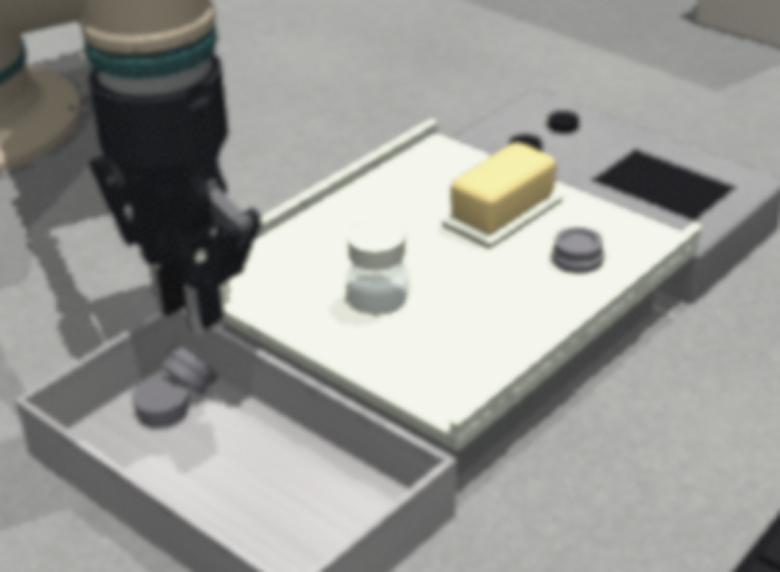

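The second cap is in the tray at (190,370), leaning on the first and below the rim. Next is the rear cap.

>>> {"api": "send_rows", "payload": {"increments": [[0.28,0,0,-0.06,0],[0.28,0,0,-0.06,0],[0.28,0.0252,-0.0405,0,0],[0.28,0.0252,-0.0405,0,0],[0.28,0.0252,-0.0405,0,0],[0.28,0.0252,-0.0405,0,0],[0.28,0.0252,-0.0405,0,0],[0.28,0.0252,-0.0405,0,0]]}}

```text
clock: 16.23
position: [0.5975, 0.1567, 0.1538]
ee_rot: [-0.0, 1.0, 0.02, -0.0]
contact_force: [0.7, -0.7, 0.4]
width: 0.024
```

>>> {"api": "send_rows", "payload": {"increments": [[0.28,0,0,0,0]]}}

```text
clock: 16.35
position: [0.5983, 0.1582, 0.1533]
ee_rot: [-0.001, 1.0, 0.022, 0.0]
contact_force: [-1.0, -0.5, 0.0]
width: 0.024
```

```bash
python3 -c "
from h import *;st()"
```

```text
t 16.35 plat xy mm [70.7 97.6] z 153.3 yawerr 0.004521867114922175 tilt [0.0002 0.0013] F [-1.  -0.5  0. ] w 0.023977928787102476 q [0.15 0.37 1.49 0.   1.28 0.1 ]
```

>>> {"api": "send_rows", "payload": {"increments": [[0.28,0,0.004,0.04,0.001],[0.28,0,0,0.04,0],[0.28,0,0,0.02,0],[0.28,0,0,0.01,0],[0.28,0,0,0.006,0],[0.28,0,0,0.003,0],[0.28,0,0,0,0]]}}

```text
clock: 17.23
position: [0.598, 0.1505, 0.0356]
ee_rot: [-0.0, 1.0, 0.019, 0.001]
contact_force: [-0.2, -0.1, 0.1]
width: 0.0238
```

```bash
python3 -c "
from h import *;look(12)"
```

```text
t 17.225 plat xy mm [70.1 90. ] z 35.6 yawerr -0.0009057431687742867 tilt [0.0011 0.0002] F [-0.2 -0.1  0.1] w 0.023789061005873503 q [0.13 0.47 1.65 0.   1.02 0.1 ]
```

View pics/s12.png

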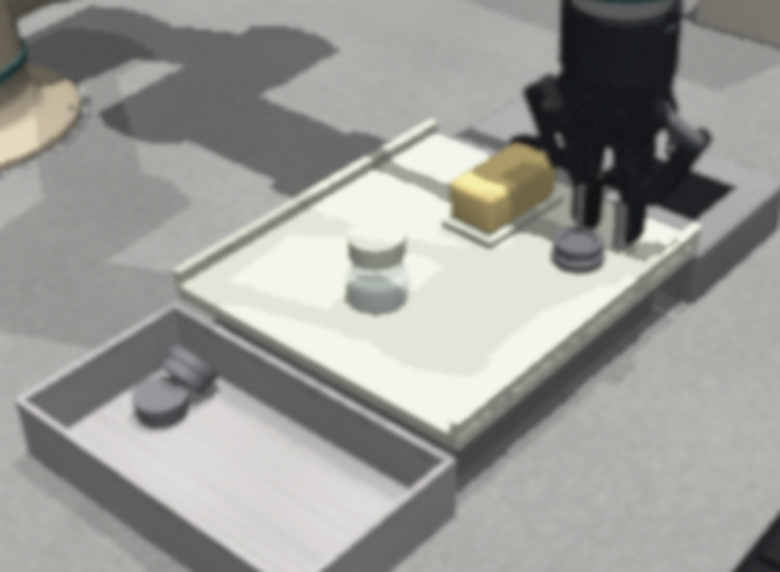

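View pics/w12.png

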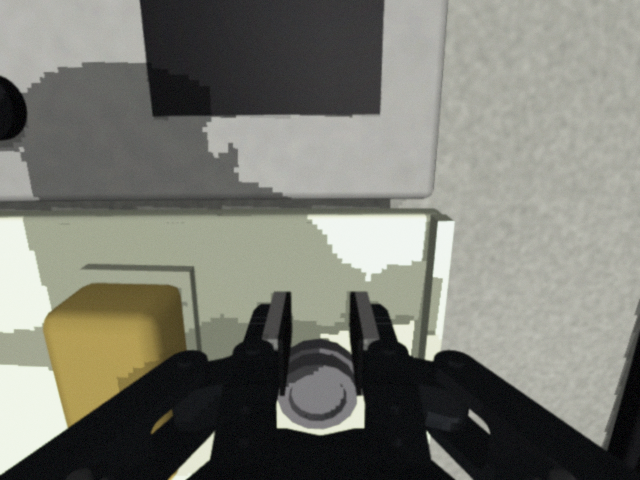

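The rear cap is centred between the fingers at (318,392). I'll push it, drifting towards the outer lip.

>>> {"api": "send_rows", "payload": {"increments": [[0.28,0,0.005,0.0015,0],[0.28,0,0.006,0,0],[0.28,0.001,0.006,0,0],[0.28,0.002,0.008,0,0],[0.28,0.002,0.008,0,0],[0.28,0.002,0.008,0,0],[0.28,0.001,0.008,0,0],[0.28,0,0,0,0]]}}

```text
clock: 18.32
position: [0.6081, 0.1005, 0.0337]
ee_rot: [0.001, 1.0, 0.019, 0.001]
contact_force: [0.2, -1.2, 3.0]
width: 0.0238
```

```bash
python3 -c "
from h import *;look(13)"
```

```text
t 18.325 plat xy mm [78.2 39.6] z 33.7 yawerr -0.001102217596901614 tilt [ 0.001  -0.0014] F [ 0.2 -1.2  3. ] w 0.02380740187250019 q [ 0.05  0.47  1.65 -0.    1.01  0.01]
```

View pics/s13.png

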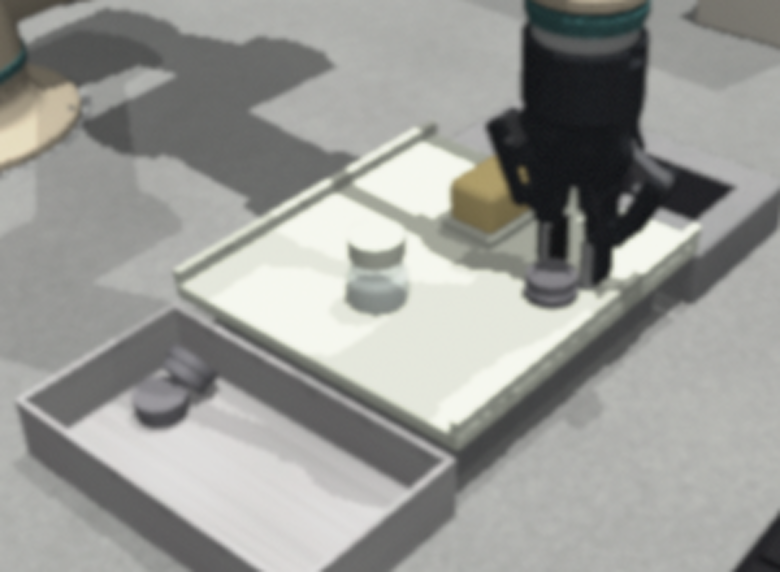

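The fingers read about 3 N upward, so they're grazing the platform. I'll raise 1 mm and continue to the end.

>>> {"api": "send_rows", "payload": {"increments": [[0.28,0,0.01,-0.0012,0],[0.28,0,0.012,0,0],[0.28,0,0.012,0,0],[0.28,0,0.012,0,0],[0.28,0,0.012,0,0],[0.28,0,0.012,0,0],[0.28,0,0.012,0,0],[0.28,0,0.012,0,0]]}}

```text
clock: 19.42
position: [0.6111, 0.0071, 0.0347]
ee_rot: [-0.0, 1.0, 0.019, 0.0]
contact_force: [0.6, -1.2, 0.1]
width: 0.0239
```

>>> {"api": "send_rows", "payload": {"increments": [[0.28,0,0.012,0,0],[0.28,0,0.012,0,0],[0.28,0,0.014,0,0],[0.28,0,0.015,0,0],[0.28,0,0.015,0,0],[0.28,0,0.015,0,0],[0.28,0,0.012,0,0],[0.28,0,0,0,0]]}}

```text
clock: 20.42
position: [0.6148, -0.088, 0.0347]
ee_rot: [-0.0, 1.0, 0.018, 0.0]
contact_force: [-0.4, -0.7, -0.7]
width: 0.024
```

```bash
python3 -c "
from h import *;look(14)"
```

```text
t 20.425 plat xy mm [  77.6 -149. ] z 34.7 yawerr -0.0023370897972194576 tilt [0.0002 0.0001] F [-0.4 -0.7 -0.7] w 0.02403759733132535 q [-0.25  0.48  1.64  0.    1.02 -0.29]
```

View pics/s14.png

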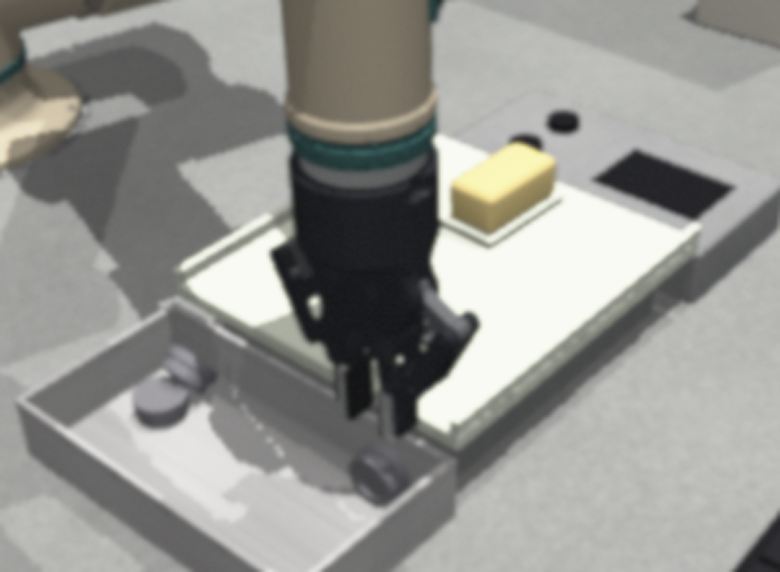

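The third cap is in the tray at (378,475), possibly leaning on the wall. I'll lift clear, move away and check.

>>> {"api": "send_rows", "payload": {"increments": [[0.28,0,0,-0.06,0],[0.28,0,0,-0.06,0],[0.28,0,0,-0.05,0],[0.28,0,0.05,-0.02,0],[0.28,0,0.05,0,0],[0.28,0,0.05,0,0],[0.28,0,0.05,0,0],[0.28,0,0,0,0]]}}

```text
clock: 21.52
position: [0.622, -0.29, 0.2237]
ee_rot: [0.0, 1.0, 0.017, -0.0]
contact_force: [-0.2, 0.6, -0.3]
width: 0.0241
```

Run:
```python
from h import *
look(15)
from rig import manip
im=manip.get_image("top")[:,:,::-1]
cv2.imwrite("pics/top15.png",cv2.resize(im[130:400,110:490],None,fx=2,fy=2,interpolation=cv2.INTER_CUBIC))
```

```text
t 21.525 plat xy mm [  76.9 -351.2] z 223.7 yawerr -0.004369461029896458 tilt [-0.0008 -0.0007] F [-0.2  0.6 -0.3] w 0.02409073153727125 q [-0.54  0.44  1.21 -0.    1.49 -0.57]
```

View pics/s15.png

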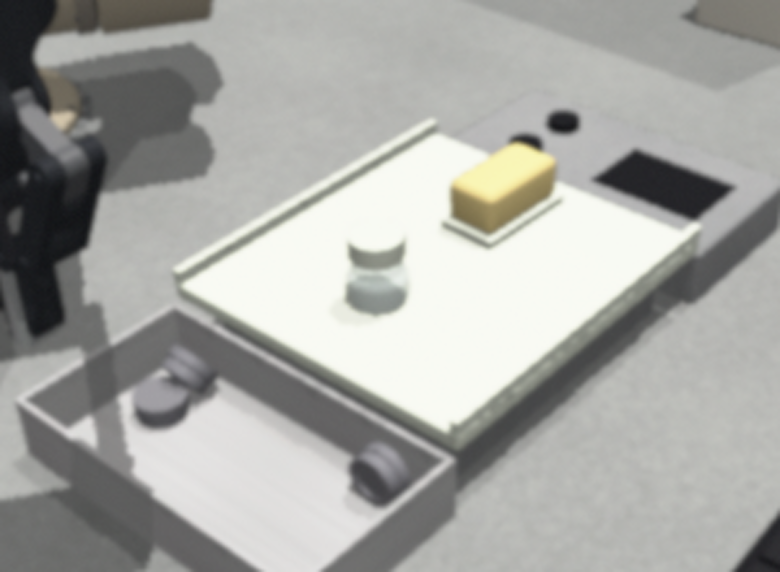

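View pics/top15.png

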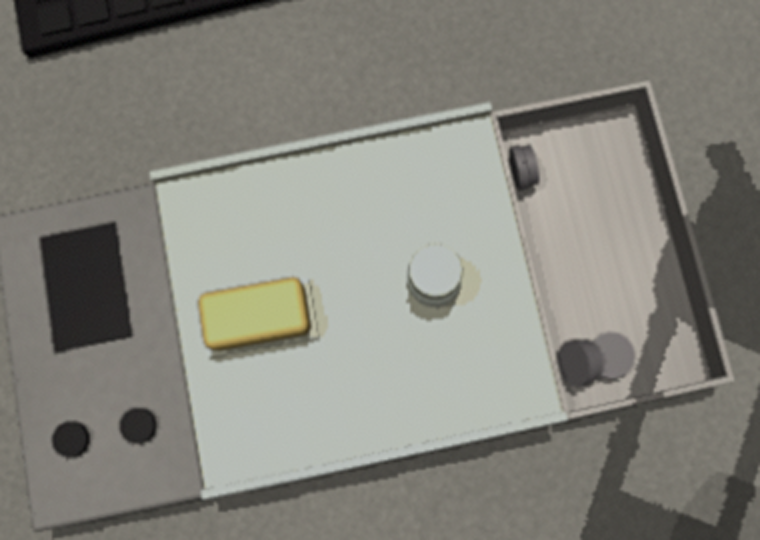

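All three caps are in the tray. The third stands on edge against the tray's inner wall at (524,167) in the top view. The block at (254,315) and jar at (435,272) are at the same pixels as at the start, and the robot is touching nothing.

```bash
python3 -c "
from rig import manip
print(manip.sign_off())"
```

```text
the job is handed in; nothing more can be done
None
```

I pushed all three caps off the tray end of the platform into the tray, one at a time, with the slightly parted fingertips. No cap was gripped or lifted. I handed the job in at about 21.7 s.

- **Caps:** The last top and scene views show all three inside the tray. One lies flat, one leans on it, and the third stands on edge against the tray wall. By its size it should stay below the rim.
- **Block and jar:** In both views they are at the same place as in the first pictures.
- **Forces:** The highest reading was about 3 N, when the fingertips grazed the platform; I raised them about 1 mm. The arm was clear of everything at the end.
- **Fingertip height:** The fingertips at this opening sat about 27 mm farther back than the reported TCP. That is more than the description suggests, so I found the pushing height by lowering in small steps while watching the force.

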